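# Take the dip basket off its drain hook

## Task

The steel basket of freshly oiled turned knobs has drained: take it off its deep hook, keeping it level and feeling the way up out of the narrow slot so that neither basket nor robot ever pushes hard on the hook, and only once it is lifted past the tip draw it off towards the open front. Then set it down gently, upright, inside the empty plywood tray, let go, and leave the other things on the bench alone.

Things in the scene. Friction and masses are not known exactly. Their poses are not given: they have to be found in the camera images.
- hook: Drain hook fixed on the bench: dark steel foot 185 x 110 x 8 mm, a post 160 mm high standing 100 mm behind the origin (+x), a level arm coming forward (-x) from it, and a narrow deep upturned steel head at the arm's end. Origin on the bench straight below the slot's bottom; x points from the slot to the post, so the open front is -x; z up. Neither basket nor robot may press on it with more than 10 N.
- slot_bottom (a point): Bottom of the head's slot, where the hanging bar's axis lies, 172 mm above the bench. The head: two parallel plates (5 mm thick, 22 mm wide along y) with a 13 mm slot between, tips 62 mm up along the slot. The head is clamped stiff at a tilt about this y axis of -0.42 to +0.42 rad, new each time, NOT measured and not in these axes: feel or see it. Straight up, the bar hits a plate.
- hook_arm (a point): Middle of the hook's level arm, 40 mm behind the slot, 155 mm above the bench; the arm is a round bar 14 mm thick along the hook's x. It passes between the uprights of the basket's frame, above the basket. Raised more than 85 mm while still over the hook, the basket's rim would hit the arm from below.
- hang_bar (a point): Centre of the basket's hanging bar, a round steel bar 10 mm thick, 82 mm long along y, between the two thin uprights (6 mm thick, at y = +41 and -41 mm) of the carrying frame. It lies in the hook's slot along the hook's y. Raised 70 mm it is above the tips; a basket so raised is clear of the hook once drawn about 100 mm towards the hook's -x.
- grip_bar (a point): Centre of the wooden grip at the top of the carrying frame, to be grasped from above: a block 16 mm thick (x), 90 mm long (y) and 20 mm high, straight above the hanging bar by 90 mm, and 242 mm above the basket's underside. Axes as the basket's, z up. Below it the frame is open for 70 mm. The basket can swing a little on the hook: close on the grip centred and softly before gripping firmly.
- basket_foot (a point): Centre of the underside of the steel basket: an open box 100 (x) x 90 (y) x 40 mm high with wooden knobs in it, about 0.35 kg in all. The carrying frame stands up from the middle of its two sides. Hanging on the hook its underside is 20 mm above the bench.
- tray_in (a point): Centre of the inner floor of the empty plywood tray, fixed on the bench: outside 160 (x) x 150 (y) x 30 mm high, walls and floor 8 mm thick, so the floor is 8 mm above the bench and 144 x 134 mm; axes along its sides, z up.
- finial: Bystander: turned wooden finial, 44 mm across, 62 mm high, standing; origin at its foot.
- blank: Bystander: wooden disc blank, 66 mm across, 42 mm high; origin at its foot.
- brush: Bystander: brush lying on the bench, 160 mm long.
- oil: Bystander: amber oil bottle, 60 mm across, 150 mm high; origin at its foot.
- wax: Bystander: white wax jar, 72 mm across, 70 mm high; origin at its foot.
- driver: Bystander: cordless driver lying on its side, about 170 x 200 x 65 mm; origin on the bench below its motor.
- chisel: Bystander: screwdriver lying on the bench, 200 mm long.
- tray: The same tray as a whole, its origin under its centre on the bench, axes as tray_in.
- basket: The same basket as a whole, its origin at the centre of its underside, axes as basket_foot (x away from the robot when it hangs, z up).
There are look-alikes about, which are no part of the job. Leave any turquoise or yellow look-alike of the hook alone.

How it is judged:
By the outcome, as a careful person would: the job done as asked, in the order asked, and still so for the second after the job is handed in, with the robot touching nothing.
It also fails if it takes over 58 s, if anything falls off the work surface, if the arm or the gripper's body presses on something with over 40 N, if the wrist force passes 120 N, or if a joint passes its speed limit or range.

## Robot

A 6-joint arm with a two-finger parallel gripper is mounted at the origin on the work surface. World frame = base frame: x ahead of the robot, y to its left, z up, the work surface at z = 0. Lengths are in m, angles in rad, forces in N, time in s.
With the tool pointing down it reaches from about 0.25 to 0.775 m from the base axis. Payload 4 kg.
Tool frame: the origin (TCP) lies midway between the tips of the shut fingers; the grasp point (between the pads) lies 19 mm behind it; z points along the fingers, x is the direction in which the jaws open and shut, and the axes are right-handed (so a half turn about z gives the same grasp; the last joint's range is limited). The gripper opens to 85 mm and grips with 20 to 120 N. Pads are 22 mm wide; open, the fingers measure 114 mm over their backs; the gripper's body (76 mm by 85 mm) begins 54 mm behind the grasp point. The pads swing forward as they close: fully open they stand 13 mm farther back than shut.
Start: joints at [1.205, 0.087, 1.371, -0, 1.684, -0.103], TCP at [0.143, 0.531, 0.231] pointing down, gripper open.
Joint ranges: [-3.1, 3.1], [-0.76, 2.03], [0.27, 2.55], [-1.08, 4.22], [0.17, 2.65], [-2.57, 2.57]. Speed limits (rad/s): [2.79, 2.79, 3.14, 3.14, 3.14, 3.14].

## Interface

Orientations are given as a unit quaternion [w, x, y, z].
In Python, from cell import sensors, imaging, order gives the robot as it stands.
- The arm moves only by the tool play_rows, never from a script. Its argument "rows" is a list of rows, each a list of 7 numbers: the shift along the tool's x, y, z in mm, then the turn, a rotation vector about the tool's x, y, z in rad, then the opening, from 0 (shut) to 1 (fully open). In form: [[tx, ty, tz, ax, ay, az, jaw], ...]. A call has 1 to 20 rows; each row is the pose to reach, as a shift and turn from the pose commanded when the call began, along the tool's axes at that moment; what a row does not reach only later rows make up. A row lasts 1/12 s, in which the tool goes at most 41.7 mm and 7.16 degrees, less where a joint would pass 70% of its speed; a pose out of reach is approached as far as the arm can. A call with a gripper value outside its range is refused whole. The fingers move at their own pace and stop on an object; "squeeze" is the grip in N (left out, the last holds). Time passes only in rows, so rows that repeat a pose let the fingers close. It gives the time, the measured TCP pose, the force and the opening at its end, in the units of the state.
- sensors.read_state(): the state, without advancing time (a new reading comes with each control period).
- imaging.grab_frame(name): name is "scene" or "side" or "wrist"; returns a dict with "img" (480x640x3 uint8, red, green, blue), "intrinsics" (3x3 intrinsics, pixels), "T" (4x4, takes a point from camera to world coordinates). Camera axes: x right, y down, z forward; pixel columns grow to the right and rows downward; lengths in m; the calibration is good to about 2 mm. A picture is of the moment at which its call begins. There is no depth.
- order.hand_in(): hands the job in, once; it reports no verdict.
The state is a dict: "time": time; "joint_positions": joint angles; "dq": joint speeds; "joint_torque": joint torques, N m; "position": TCP position; "ee_rot": TCP orientation; "force": force on the tool from outside, world axes, zero at the start; "torque": the same for the moment, N m; "grip_width": finger opening in m.
Only numpy, scipy, OpenCV 4.12 (cv2) and the standard library are available. Lean on these libraries where they do the work, as an engineer would, in place of code of your own. Each camera call takes 0.05 s, during which the arm holds its last target. There are 200 camera calls.

## Working session

There is one attempt and no reset: what is moved stays moved. The work goes in short steps, Python scripts to look and compute and a tool call to move; the robot and the scene stay as the last step left them, time stands still between calls to the robot, and variables do not carry over. Pictures are saved under pics/ and viewed, about 8 in all and at most 12, crops included, and the job is handed in when it is done.

Besides the shell and the picture viewer there is one more tool, called after "Request:" as name(argument=value, ...) on one line, values as JSON. play_rows: Moves the arm, as the interface text tells. Its arguments: {"type":"object","properties":{"rows":{"type":"array"},"squeeze":{"type":"number"}},"required":["rows"]}

```bash
mkdir -p pics; ls; python3 - <<'E'
from cell import sensors, imaging, order
import cv2,numpy as np,pickle
s=sensors.read_state();print(s)
for n in("scene","side"):
    f=imaging.grab_frame(n);cv2.imwrite(f"pics/{n}0.png",f["img"][:,:,::-1]);pickle.dump(f,open(f"{n}0.pkl","wb"))
    print(n,f["intrinsics"],np.round(f["T"],3))
E
```

```text
pics
{'time': 0.0, 'joint_positions': array([ 1.20488079e+00,  8.79601433e-02,  1.37227199e+00,  7.72945461e-06,
        1.68360413e+00, -1.03133392e-01]), 'dq': array([-0.0010188 , -0.00218239, -0.00072783,  0.00040545, -0.00076515,
       -0.00091656]), 'joint_torque': array([ 2.38546148e-03, -3.51861870e+01, -3.13276219e+01,  1.24478793e-04,
        1.07426191e-02, -1.05625111e-05]), 'position': array([0.1427113 , 0.5306414 , 0.23012732]), 'ee_rot': array([ 5.83914587e-04,  7.93651617e-01,  6.08371476e-01, -9.57861621e-04]), 'force': array([0.15960239, 0.28231945, 0.58594072]), 'torque': array([0.03675796, 0.04044482, 0.00332109]), 'grip_width': 0.08555715166859508}
scene [[433.63160423   0.         320.93140115]
 [  0.         433.63160423 235.31508017]
 [  0.           0.           1.        ]] [[ 0.293  0.808 -0.511  0.969]
 [ 0.956 -0.241  0.167 -0.171]
 [ 0.012 -0.537 -0.843  0.946]
 [ 0.     0.     0.     1.   ]]
side [[532.82210707   0.         322.20138366]
 [  0.         532.82210707 236.94464262]
 [  0.           0.           1.        ]] [[ 0.949 -0.177  0.262  0.116]
 [-0.316 -0.481  0.818 -1.224]
 [-0.018 -0.859 -0.512  0.934]
 [ 0.     0.     0.     1.   ]]
```

View pics/scene0.png

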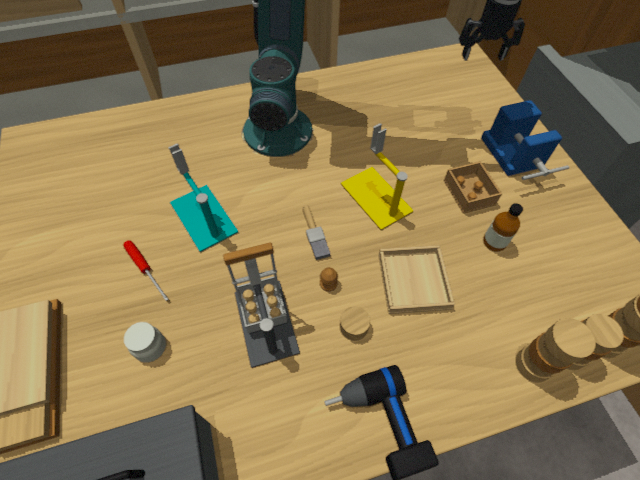

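View pics/side0.png

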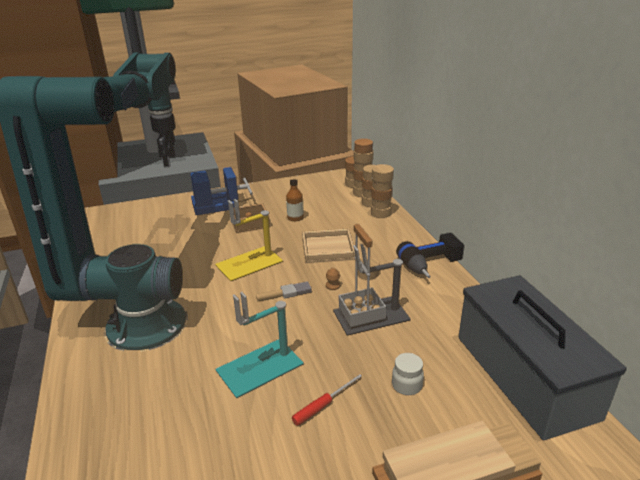

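The scene view shows the basket's wooden grip near (248,253), the hook foot and post near (268,340), and the tray near (415,280). In the side view the grip is near (362,236) and the tray near (328,246). Next I'll make enlarged crops.

```bash
python3 - <<'E'
import cv2,numpy as np
a=cv2.imread("pics/scene0.png")[235:375,205:345];b=cv2.imread("pics/side0.png")[215:335,320:420]
a=cv2.resize(a,None,fx=4,fy=4,interpolation=cv2.INTER_CUBIC)[:560,:400]
b=cv2.resize(b,None,fx=4,fy=4,interpolation=cv2.INTER_CUBIC)
c=np.zeros((560,800,3),np.uint8);c[:a.shape[0],:400]=a;c[:480,400:]=b
cv2.imwrite("pics/crop0.png",c)
E
```

```text
(no output)
```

View pics/crop0.png

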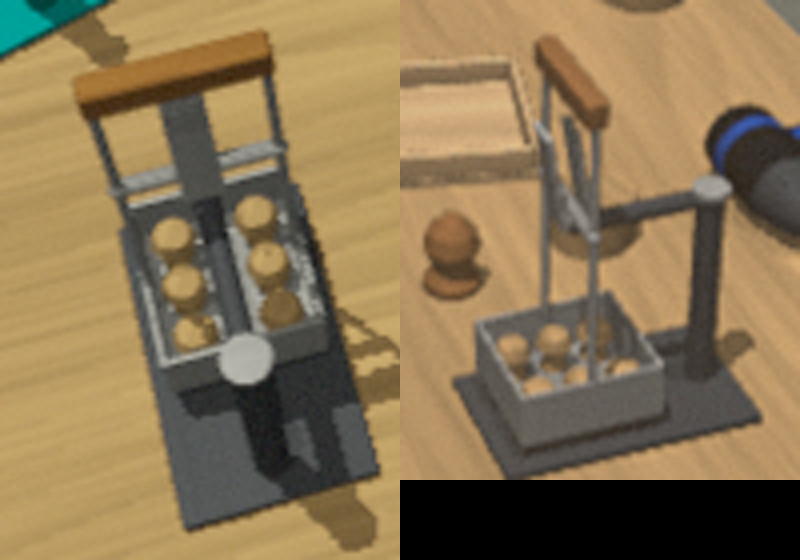

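```bash
cat > h.py <<'E'
import numpy as np,pickle,cv2
def ray(f,p):
    K,T=f["intrinsics"],f["T"];d=T[:3,:3]@np.linalg.solve(K,[p[0],p[1],1.]);return T[:3,3],d/np.linalg.norm(d)
def onz(f,p,z):
    o,d=ray(f,p);return o+d*(z-o[2])/d[2]
def onplane(f,p,q,n):
    o,d=ray(f,p);return o+d*((q-o)@n)/(d@n)
def tri(f,p,g,q):
    (a,u),(b,v)=ray(f,p),ray(g,q)
    s=np.linalg.lstsq(np.c_[u,-v],b-a,rcond=None)[0];x,y=a+u*s[0],b+v*s[1]
    return (x+y)/2,np.linalg.norm(x-y)
E
python3 - <<'E'
from h import *
S=pickle.load(open("scene0.pkl","rb"));D=pickle.load(open("side0.pkl","rb"))
np.set_printoptions(precision=4,suppress=True)
def mc(f,x0,y0,x1,y1):
    h=cv2.cvtColor(f["img"],cv2.COLOR_RGB2HSV)[y0:y1,x0:x1]
    m=((h[...,0]<18)&(h[...,1]>140)&(h[...,2]>60)).astype(np.uint8)
    n,l,st,c=cv2.connectedComponentsWithStats(m);i=1+st[1:,4].argmax()
    pts=np.argwhere(l==i)[:,::-1].astype(np.float32);print("area",st[i]);r=cv2.minAreaRect(pts)
    return c[i]+[x0,y0],r
cs,rs=mc(S,215,238,285,270);cd,rd=mc(D,345,218,380,252);print(cs,rs,cd,rd)
print("grip",tri(S,cs,D,cd))
s=lambda x,y:(205+x/4,235+y/4); d=lambda x,y:(320+(x-400)/4,215+y/4)
print("post",tri(S,s(246,358),D,d(712,190)),onz(S,s(246,358),.16))
a,b=onz(S,s(188,530),.008),onz(S,s(378,475),.008);print("foot S",a,b,np.linalg.norm(a-b))
a2,b2=onz(D,d(510,475),.008),onz(D,d(760,418),.008);print("foot D",a2,b2,np.linalg.norm(a2-b2))
# grip ends: scene left end mid, right end mid; side likewise
print("endL",tri(S,s(85,95),D,d(600,108)));print("endR",tri(S,s(268,50),D,d(546,50)))
c=[onz(S,p,.03) for p in((381,250),(444,248),(452,306),(390,313))]
print("tray",np.array(c),np.mean(c,0),[np.linalg.norm(c[i]-c[i-1]) for i in range(4)])
E
```

```text
area [  9   5  50  22 518]
area [10  7 16 17 72]
[247.9961 253.1216] ((33.012962341308594, 15.04922103881836), (11.604893684387207, 49.982479095458984), 75.25643920898438) [361.9028 232.5556] ((16.383663177490234, 15.413365364074707), (21.10792350769043, 6.262017726898193), 50.710594177246094)
grip (array([ 0.5565, -0.1735,  0.2678]), np.float64(0.0016428164786897795))
post (array([ 0.6571, -0.1746,  0.1587]), np.float64(0.00479664264638372)) [ 0.6555 -0.1731  0.16  ]
foot S [ 0.6802 -0.2253  0.008 ] [ 0.681  -0.1199  0.008 ] 0.10541015465821434
foot D [ 0.497  -0.2325  0.008 ] [ 0.6751 -0.2353  0.008 ] 0.17808675361922502
endL (array([ 0.5581, -0.2148,  0.2654]), np.float64(0.004076997257021293))
endR (array([ 0.5563, -0.1307,  0.2611]), np.float64(0.004603478351339369))
tray [[0.4976 0.1394 0.03  ]
 [0.5368 0.2909 0.03  ]
 [0.6824 0.2408 0.03  ]
 [0.6574 0.0988 0.03  ]] [0.5935 0.1925 0.03  ] [np.float64(0.16488451975340215), np.float64(0.15646736729355085), np.float64(0.15394591480659156), np.float64(0.14412799119782901)]
```

```bash
python3 - <<'E'
import cv2
b=cv2.imread("pics/side0.png")[236:281,345:405]
cv2.imwrite("pics/crop1.png",cv2.resize(b,None,fx=12,fy=12,interpolation=cv2.INTER_CUBIC))
E
```

```text
(no output)
```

View pics/crop1.png

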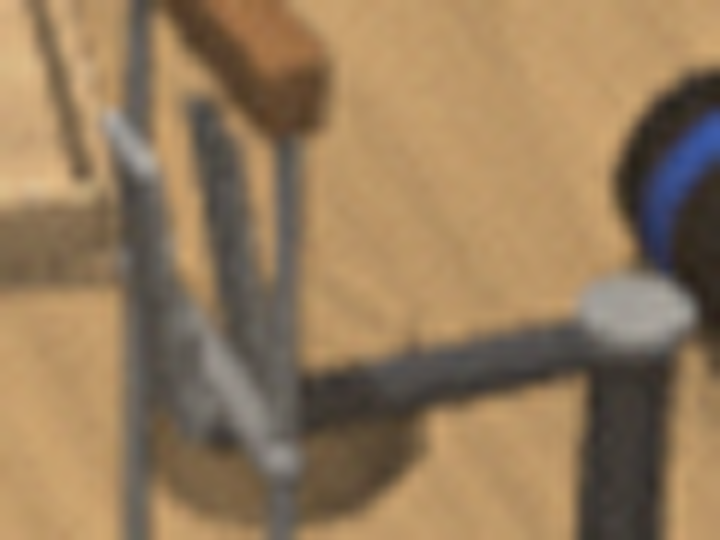

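```bash
python3 - <<'E'
from h import *
np.set_printoptions(precision=4,suppress=True)
D=pickle.load(open("side0.pkl","rb"))
for y,ps in((-.185,[((150,175),(210,430)),((225,115),(265,310))]),(-.163,[((108,118),(150,330)),((193,110),(235,330))])):
  for a,b in ps:
    A,B=[onplane(D,(345+p[0]/12,236+p[1]/12),np.array([0,y,0]),np.array([0,1.,0])) for p in(a,b)]
    d=A-B;print(A,B,np.arctan2(d[0],d[2]),np.hypot(d[0],d[2]))
g=onplane(D,(345+135/12,236+10/12),np.array([0,-.133,0]),np.array([0,1.,0]));h=onplane(D,(345+135/12,236+530/12),np.array([0,-.133,0]),np.array([0,1.,0]));d=g-h;print("upright",np.arctan2(d[0],d[2]))
g=onplane(D,(345+288/12,236+140/12),np.array([0,-.215,0]),np.array([0,1.,0]));h=onplane(D,(345+285/12,236+530/12),np.array([0,-.215,0]),np.array([0,1.,0]));d=g-h;print("upright",np.arctan2(d[0],d[2]))
from cell import imaging
E
```

```text
[ 0.5402 -0.185   0.226 ] [ 0.555  -0.185   0.1586] -0.2167282382487635 0.06905681437455062
[ 0.5566 -0.185   0.2371] [ 0.5669 -0.185   0.1865] -0.20035118683829506 0.0516525065347331
[ 0.5394 -0.163   0.2273] [ 0.5498 -0.163   0.1716] -0.18433876961623397 0.05666670695801084
[ 0.5586 -0.163   0.2252] [ 0.5696 -0.163   0.1671] -0.18604853881846334 0.059117328759077506
upright -0.015399738787419405
upright -0.021715394280588534
```

The head leans about -0.19 rad, with its tips towards -x. The grip is at about (0.556, -0.174, 0.262) with yaw near 0. I'll move above it.

Request:
play_rows(rows=[[0,0,-40,0,0,0,1],[0,0,-80,0,0,0,1],[0,0,-120,0,0,0,1],[0,0,-150,0,0,0,1],[-40,41,-150,0,0,0.09,1],[-70,71,-150,0,0,0.18,1],[-574,582,-150,0,0,1.309,1],[-574,582,-150,0,0,1.309,1],[-574,582,-150,0,0,1.309,1],[-574,582,-150,0,0,1.309,1],[-574,582,-150,0,0,1.309,1],[-574,582,-150,0,0,1.309,1],[-574,582,-150,0,0,1.309,1],[-574,582,-150,0,0,1.309,1],[-574,582,-150,0,0,1.309,1],[-574,582,-150,0,0,1.309,1],[-574,582,-150,0,0,1.309,1],[-574,582,-150,0,0,1.309,1],[-574,582,-150,0,0,1.309,1],[-574,582,-150,0,0,1.309,1]])

```text
time: 1.77
position: [0.4801, -0.0464, 0.3809]
ee_rot: [-0.0, 1.0, -0.001, -0.0]
force: [0.8, 0.6, 0.5]
grip_width: 0.0855
```

Request:
play_rows(rows=[[76,128,0,0,0,0,1],[76,128,0,0,0,0,1],[76,128,0,0,0,0,1],[76,128,0,0,0,0,1],[76,128,0,0,0,0,1],[76,128,0,0,0,0,1]])

```text
time: 2.27
position: [0.5557, -0.1735, 0.3791]
ee_rot: [-0.001, 1.0, -0.001, -0.002]
force: [0.0, 1.5, 1.3]
grip_width: 0.0854
```

```bash
python3 - <<'E'
from cell import sensors, imaging
import cv2,numpy as np,pickle
s=sensors.read_state();print(s["position"],s["ee_rot"],s["force"],s["joint_positions"])
f=imaging.grab_frame("wrist");cv2.imwrite("pics/w1.png",f["img"][:,:,::-1]);pickle.dump(f,open("w1.pkl","wb"));print(np.round(f["T"],3),f["intrinsics"][0])
E
```

```text
[ 0.55574992 -0.17347007  0.37913844] [-9.93748427e-04  9.99996734e-01 -1.49927491e-03 -1.81566274e-03] [0.04725158 1.4912778  1.29108516] [-4.00162874e-01  1.85784556e-01  9.68605668e-01  4.62280096e-04
  1.99132047e+00 -3.96976465e-01]
[[ 1.    -0.002 -0.005  0.557]
 [-0.004 -0.945 -0.326 -0.088]
 [-0.004  0.326 -0.945  0.52 ]
 [ 0.     0.     0.     1.   ]] [381.21976254   0.         315.65811286]
```

View pics/w1.png

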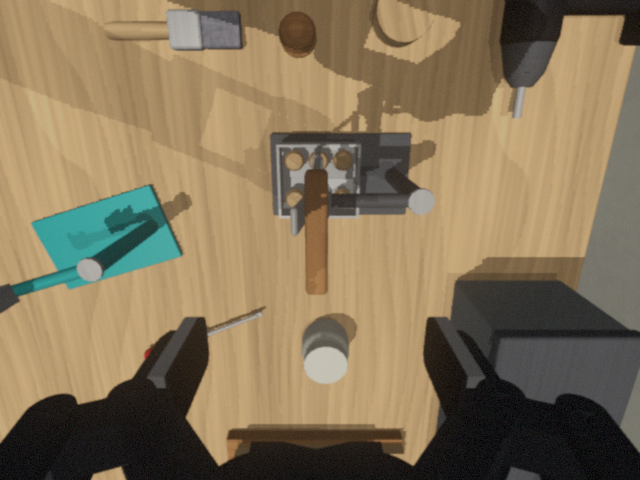

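```bash
python3 - <<'E'
from h import *
np.set_printoptions(precision=4,suppress=True)
W=pickle.load(open("w1.pkl","rb"))
h=cv2.cvtColor(W["img"],cv2.COLOR_RGB2HSV)
m=((h[...,0]<16)&(h[...,1]>130)&(h[...,2]>50)).astype(np.uint8);m[:165]=0;m[300:]=0;m[:,:300]=0;m[:,335:]=0
n,l,st,c=cv2.connectedComponentsWithStats(m);i=1+st[1:,4].argmax();print(st[i],c[i])
x,y,w,hh=st[i][:4]
for p in((x,y),(x+w,y),(x,y+hh),(x+w,y+hh),c[i]):print(onz(W,p,.272))
print("post",onz(W,(421,201),.16));print("foot",[onz(W,p,.008) for p in((272,133),(411,133),(405,214))])
E
```

```text
[ 305  170   23  124 2119] [316.1265 235.9759]
[ 0.5486 -0.1259  0.272 ]
[ 0.5635 -0.126   0.272 ]
[ 0.5475 -0.2153  0.272 ]
[ 0.5641 -0.2153  0.272 ]
[ 0.5557 -0.171   0.272 ]
post [ 0.6565 -0.1729  0.16  ]
foot [array([ 0.4979, -0.1179,  0.008 ]), array([ 0.678 , -0.1186,  0.008 ]), array([ 0.6781, -0.2269,  0.008 ])]
```

Request:
play_rows(rows=[[0.3,-3,30,0,0,0,1],[0.3,-3,60,0,0,0,1],[0.3,-3,90,0,0,0,0.8],[0.3,-3,110,0,0,0,0.6],[0.3,-3,122,0,0,0,0.5],[0.3,-3,130,0,0,0,0.4],[0.3,-3,132,0,0,0,0.35],[0.3,-3,132,0,0,0,0.35],[0.3,-3,132,0,0,0,0.35],[0.3,-3,132,0,0,0,0.35]], squeeze=20)

```text
time: 3.15
position: [0.5565, -0.1695, 0.2514]
ee_rot: [0.001, 1.0, -0.0, 0.002]
force: [-0.1, 0.5, -0.1]
grip_width: 0.0297
```

```bash
python3 - <<'E'
from cell import sensors, imaging
import cv2,numpy as np,pickle
s=sensors.read_state();print(s["position"],s["ee_rot"],s["force"],s["grip_width"])
f=imaging.grab_frame("wrist");g=imaging.grab_frame("side");pickle.dump(g,open("side1.pkl","wb"))
a=f["img"][100:460,120:520];b=cv2.resize(g["img"][215:305,335:435],None,fx=4,fy=4,interpolation=cv2.INTER_CUBIC)
cv2.imwrite("pics/w2.png",np.hstack([a,b])[:,:,::-1])
E
```

```text
[ 0.55653854 -0.1695212   0.25137333] [ 6.39701786e-04  9.99998257e-01 -4.64614009e-04  1.69113871e-03] [-0.12495749  0.45837201 -0.06290815] 0.02968210395880829
```

View pics/w2.png

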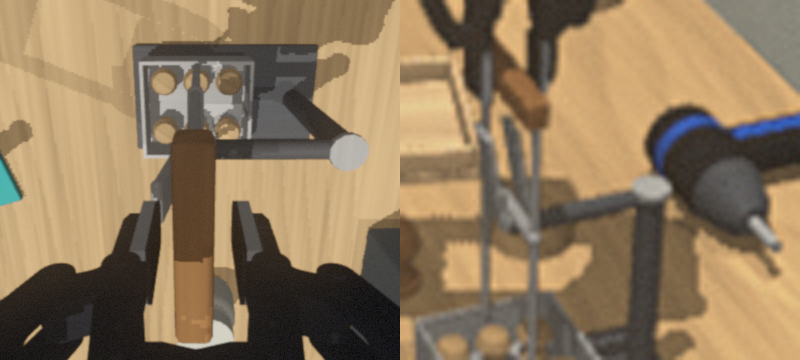

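The grip sits centred between the jaws (grip 173–214, jaw faces 157 and 233). I'll go 4 mm lower and close softly.

Request:
play_rows(rows=[[0,0,4,0,0,0,0.3],[0,0,4,0,0,0,0.25],[0,0,4,0,0,0,0.2],[0,0,4,0,0,0,0.18],[0,0,4,0,0,0,0.16],[0,0,4,0,0,0,0.14],[0,0,4,0,0,0,0.14]], squeeze=20)

```text
time: 3.83
position: [0.5558, -0.1693, 0.245]
ee_rot: [-0.0, 1.0, -0.0, -0.0]
force: [0.2, 1.0, -2.3]
grip_width: 0.0156
```

```bash
cat > st.py <<'E'
from cell import sensors
import numpy as np
np.set_printoptions(precision=4,suppress=True)
s=sensors.read_state();print(s["time"],s["position"],s["ee_rot"],"F",s["force"],"M",s["torque"],"w",s["grip_width"])
E
python3 st.py
```

```text
3.8333 [ 0.5558 -0.1693  0.245 ] [-0.0001  1.     -0.0005 -0.0001] F [ 0.25    1.0367 -2.2961] M [-0.0756 -0.1472  0.0543] w 0.015647430813192274
```

Request:
play_rows(rows=[[0,0,0,0,0,0,0.05],[0,0,0,0,0,0,0.05],[0,0,0,0,0,0,0.05],[-0.2,0,-1,0,0,0,0.05],[-0.4,0,-2,0,0,0,0.05],[-0.6,0,-3,0,0,0,0.05],[-0.8,0,-4,0,0,0,0.05],[-0.8,0,-4,0,0,0,0.05]], squeeze=60)

```text
time: 4.5
position: [0.555, -0.1693, 0.2493]
ee_rot: [-0.0, 1.0, -0.001, -0.0]
force: [-0.3, -0.2, -3.0]
grip_width: 0.0149
```

```bash
python3 st.py
```

```text
4.5 [ 0.555  -0.1693  0.2493] [-0.0001  1.     -0.0005 -0.0001] F [-0.3289 -0.1718 -3.0072] M [-0.0298  0.0086 -0.0468] w 0.014927782817826255
```

Request:
play_rows(rows=[[-0.2,0,-1,0,0,0,0.05],[-0.4,0,-2,0,0,0,0.05],[-0.6,0,-3,0,0,0,0.05],[-0.8,0,-4,0,0,0,0.05],[-1,0,-5,0,0,0,0.05],[-1.2,0,-6,0,0,0,0.05],[-1.4,0,-7,0,0,0,0.05],[-1.5,0,-8,0,0,0,0.05],[-1.5,0,-8,0,0,0,0.05]])

```text
time: 5.25
position: [0.5536, -0.1693, 0.2577]
ee_rot: [0.0, 1.0, -0.0, 0.0]
force: [-0.2, 0.3, -3.2]
grip_width: 0.0149
```

```bash
python3 st.py
```

```text
5.25 [ 0.5536 -0.1693  0.2577] [ 0.0001  1.     -0.0005  0.0003] F [-0.1552  0.3443 -3.2257] M [-0.0145 -0.0056  0.0259] w 0.014899238507215574
```

Request:
play_rows(rows=[[-0.2,0,-1,0,0,0,0.05],[-0.4,0,-2,0,0,0,0.05],[-0.6,0,-3,0,0,0,0.05],[-0.8,0,-4,0,0,0,0.05],[-1,0,-5,0,0,0,0.05],[-1.1,0,-6,0,0,0,0.05],[-1.1,0,-6,0,0,0,0.05]])

```text
time: 5.83
position: [0.5525, -0.1693, 0.2637]
ee_rot: [0.0, 1.0, -0.0, 0.0]
force: [-0.9, -0.0, -3.4]
grip_width: 0.015
```

```bash
python3 st.py
```

```text
5.8333 [ 0.5525 -0.1693  0.2637] [ 0.0001  1.     -0.0005  0.0003] F [-0.9179 -0.0246 -3.4401] M [-0.0338  0.0058  0.0211] w 0.015008599961668112
```

Request:
play_rows(rows=[[-0.2,0,-1,0,0,0,0.05],[-0.4,0,-2,0,0,0,0.05],[-0.6,0,-3,0,0,0,0.05],[-0.8,0,-4,0,0,0,0.05],[-0.8,0,-4,0,0,0,0.05]])

```text
time: 6.25
position: [0.5517, -0.1693, 0.2676]
ee_rot: [0.0, 1.0, -0.0, 0.0]
force: [0.1, 0.0, -3.3]
grip_width: 0.0151
```

```bash
python3 st.py
```

```text
6.25 [ 0.5517 -0.1693  0.2676] [ 0.0001  1.     -0.0005  0.0003] F [ 0.1248  0.0102 -3.3356] M [ 0.036  -0.0084 -0.0126] w 0.01510798781594562
```

Free. I'll carry on in 4 mm steps.

Request:
play_rows(rows=[[-0.2,0,-1,0,0,0,0.05],[-0.4,0,-2,0,0,0,0.05],[-0.6,0,-3,0,0,0,0.05],[-0.8,0,-4,0,0,0,0.05],[-1,0,-5,0,0,0,0.05],[-1,0,-5,0,0,0,0.05]])

```text
time: 6.75
position: [0.5507, -0.1693, 0.2727]
ee_rot: [0.0, 1.0, -0.0, 0.0]
force: [-0.2, 0.5, -3.3]
grip_width: 0.0147
```

```bash
python3 st.py
```

```text
6.75 [ 0.5507 -0.1693  0.2727] [ 0.0001  1.     -0.0005  0.0003] F [-0.2309  0.5281 -3.3257] M [ 0.0454 -0.0435  0.0032] w 0.014724529570208148
```

Request:
play_rows(rows=[[-0.2,0,-1,0,0,0,0.05],[-0.4,0,-2,0,0,0,0.05],[-0.6,0,-3,0,0,0,0.05],[-0.8,0,-4,0,0,0,0.05],[-1,0,-5,0,0,0,0.05],[-1,0,-5,0,0,0,0.05]])

```text
time: 7.25
position: [0.5497, -0.1693, 0.2776]
ee_rot: [0.0, 1.0, -0.001, 0.0]
force: [0.2, 0.1, -2.9]
grip_width: 0.0146
```

```bash
python3 st.py
```

```text
7.25 [ 0.5497 -0.1693  0.2776] [ 0.0001  1.     -0.0005  0.0003] F [ 0.2137  0.1039 -2.8822] M [-0.0004 -0.0316 -0.0288] w 0.014624945560538826
```

Request:
play_rows(rows=[[-0.2,0,-1,0,0,0,0.05],[-0.4,0,-2,0,0,0,0.05],[-0.6,0,-3,0,0,0,0.05],[-0.8,0,-4,0,0,0,0.05],[-1,0,-5,0,0,0,0.05],[-1,0,-5,0,0,0,0.05]])

```text
time: 7.75
position: [0.5487, -0.1693, 0.2827]
ee_rot: [0.0, 1.0, -0.0, 0.0]
force: [0.2, -0.2, -3.1]
grip_width: 0.0152
```

```bash
python3 st.py
```

```text
7.75 [ 0.5487 -0.1693  0.2827] [ 0.0001  1.     -0.0005  0.0003] F [ 0.2154 -0.2384 -3.0987] M [-0.0349 -0.0477  0.0049] w 0.015220743236977577
```

Request:
play_rows(rows=[[-0.2,0,-1,0,0,0,0.05],[-0.4,0,-2,0,0,0,0.05],[-0.6,0,-3,0,0,0,0.05],[-0.8,0,-4,0,0,0,0.05],[-1,0,-5,0,0,0,0.05],[-1,0,-5,0,0,0,0.05]])

```text
time: 8.25
position: [0.5477, -0.1693, 0.2877]
ee_rot: [0.0, 1.0, -0.0, 0.0]
force: [0.3, 0.2, -4.7]
grip_width: 0.015
```

```bash
python3 st.py
```

```text
8.25 [ 0.5477 -0.1693  0.2877] [ 0.0001  1.     -0.0005  0.0003] F [ 0.2873  0.1979 -4.6812] M [-0.037   0.0384 -0.0149] w 0.014965425858794167
```

Request:
play_rows(rows=[[0,0,0,0,0,0,0.05]])

```text
time: 8.33
position: [0.5476, -0.1693, 0.2874]
ee_rot: [-0.0, 1.0, -0.001, 0.0]
force: [-0.1, 0.8, -3.3]
grip_width: 0.015
```

```bash
python3 st.py
```

```text
8.3333 [ 0.5476 -0.1693  0.2874] [-0.      1.     -0.0005  0.0001] F [-0.1173  0.8206 -3.306 ] M [-0.0031 -0.0571  0.0011] w 0.014951620278373183
```

Just noise; the basket still hangs free. Continuing.

Request:
play_rows(rows=[[-0.2,0,-1,0,0,0,0.05],[-0.4,0,-2,0,0,0,0.05],[-0.6,0,-3,0,0,0,0.05],[-0.8,0,-4,0,0,0,0.05],[-1,0,-5,0,0,0,0.05],[-1,0,-5,0,0,0,0.05]])

```text
time: 8.83
position: [0.5467, -0.1693, 0.2927]
ee_rot: [0.0, 1.0, -0.0, 0.0]
force: [-0.4, -0.4, -3.4]
grip_width: 0.0149
```

```bash
python3 st.py
```

```text
8.8333 [ 0.5467 -0.1693  0.2927] [ 0.      1.     -0.0005  0.0003] F [-0.3733 -0.4487 -3.3631] M [-0.0379 -0.1668  0.0049] w 0.014949111163564479
```

Request:
play_rows(rows=[[0,0,0,0,0,0,0.05]])

```text
time: 8.92
position: [0.5467, -0.1693, 0.2926]
ee_rot: [0.0, 1.0, -0.0, 0.0]
force: [1.5, 0.5, -2.9]
grip_width: 0.0148
```

```bash
python3 st.py
```

```text
8.9167 [ 0.5467 -0.1693  0.2926] [ 0.0001  1.     -0.0005  0.0003] F [ 1.4925  0.5028 -2.85  ] M [ 0.0044 -0.1359  0.048 ] w 0.014841293239024446
```

The bar touches the front plate lightly (+1.5 N in x). I'll ease +x by 1 mm and carry on with less slope.

Request:
play_rows(rows=[[0.5,0,0,0,0,0,0.05],[1,0,0,0,0,0,0.05],[0.8,0,-1,0,0,0,0.05],[0.65,0,-2,0,0,0,0.05],[0.5,0,-3,0,0,0,0.05],[0.35,0,-4,0,0,0,0.05],[0.35,0,-4,0,0,0,0.05]])

```text
time: 9.5
position: [0.547, -0.1693, 0.2967]
ee_rot: [0.0, 1.0, -0.001, 0.0]
force: [0.1, 0.2, -4.2]
grip_width: 0.0148
```

```bash
python3 st.py
```

```text
9.5 [ 0.547  -0.1693  0.2967] [ 0.0001  1.     -0.0005  0.0003] F [ 0.1245  0.2251 -4.2134] M [ 0.0287 -0.03   -0.0031] w 0.014844504478667604
```

Request:
play_rows(rows=[[-0.2,0,-1,0,0,0,0.05],[-0.3,0,-2,0,0,0,0.05],[-0.5,0,-3,0,0,0,0.05],[-0.7,0,-4,0,0,0,0.05],[-0.9,0,-5,0,0,0,0.05],[-0.9,0,-5,0,0,0,0.05]])

```text
time: 10.0
position: [0.5461, -0.1693, 0.3017]
ee_rot: [0.0, 1.0, -0.001, 0.0]
force: [-0.1, 0.6, -3.1]
grip_width: 0.0151
```

```bash
python3 st.py
```

```text
10.0 [ 0.5461 -0.1693  0.3017] [ 0.0001  1.     -0.0005  0.0003] F [-0.0847  0.59   -3.0505] M [0.0228 0.0088 0.0246] w 0.015138488582591963
```

Request:
play_rows(rows=[[-0.2,0,-1,0,0,0,0.05],[-0.3,0,-2,0,0,0,0.05],[-0.5,0,-3,0,0,0,0.05],[-0.7,0,-4,0,0,0,0.05],[-0.9,0,-5,0,0,0,0.05],[-1,0,-6,0,0,0,0.05],[-1,0,-6,0,0,0,0.05]])

```text
time: 10.58
position: [0.5451, -0.1693, 0.3076]
ee_rot: [0.0, 1.0, -0.0, 0.0]
force: [-0.9, -0.0, -4.3]
grip_width: 0.0148
```

```bash
python3 st.py
```

```text
10.5833 [ 0.5451 -0.1693  0.3076] [ 0.0001  1.     -0.0005  0.0003] F [-0.9035 -0.0326 -4.2616] M [ 0.032  -0.0468 -0.0366] w 0.014826709211364626
```

Request:
play_rows(rows=[[-0.2,0,-1,0,0,0,0.05],[-0.3,0,-2,0,0,0,0.05],[-0.5,0,-3,0,0,0,0.05],[-0.7,0,-4,0,0,0,0.05],[-0.9,0,-5,0,0,0,0.05],[-1,0,-6,0,0,0,0.05],[-1.2,0,-7,0,0,0,0.05],[-1.4,0,-8,0,0,0,0.05],[-1.5,0,-9,0,0,0,0.05],[-1.7,0,-10,0,0,0,0.05],[-1.9,0,-11.5,0,0,0,0.05],[-1.9,0,-11.5,0,0,0,0.05]])

```text
time: 11.58
position: [0.5432, -0.1694, 0.3193]
ee_rot: [0.0, 1.0, -0.001, 0.0]
force: [-0.4, 0.4, -1.9]
grip_width: 0.015
```

```bash
python3 - <<'E'
import st
from cell import imaging
import cv2,numpy as np
g=imaging.grab_frame("side")
cv2.imwrite("pics/s3.png",cv2.resize(g["img"][200:310,330:430],None,fx=5,fy=5,interpolation=cv2.INTER_CUBIC)[:,:,::-1])
E
```

```text
11.5833 [ 0.5432 -0.1694  0.3193] [ 0.0001  1.     -0.0005  0.0003] F [-0.4196  0.4335 -1.8738] M [ 0.0141 -0.0191 -0.0071] w 0.01500596717291459
```

View pics/s3.png

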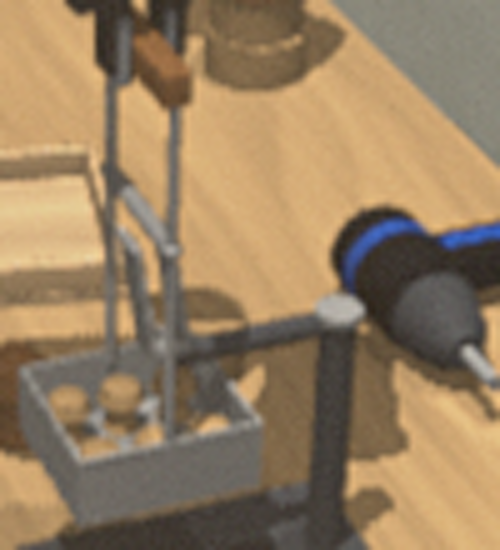

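The bar (115–175, 170–250 in the crop) is above the plate tips (130,235), the basket is level, and its rim is below the arm. I'll draw it off towards -x.

Request:
play_rows(rows=[[-2,0,0,0,0,0,0.05],[-5,0,0,0,0,0,0.05],[-9,0,0,0,0,0,0.05],[-14,0,0,0,0,0,0.05],[-20,0,0,0,0,0,0.05],[-28,0,0,0,0,0,0.05],[-38,0,0,0,0,0,0.05],[-48,0,0,0,0,0,0.05],[-60,0,0,0,0,0,0.05],[-72,0,0,0,0,0,0.05],[-84,0,0,0,0,0,0.05],[-96,0,0,0,0,0,0.05],[-108,0,0,0,0,0,0.05],[-120,0,0,0,0,0,0.05],[-132,0,0,0,0,0,0.05],[-140,0,0,0,0,0,0.05],[-145,0,0,0,0,0,0.05],[-145,0,0,0,0,0,0.05]])

```text
time: 13.13
position: [0.3972, -0.1692, 0.3192]
ee_rot: [0.0, 1.0, -0.001, 0.0]
force: [0.4, -0.3, -4.0]
grip_width: 0.015
```

```bash
python3 st.py
```

```text
13.1333 [ 0.3972 -0.1692  0.3192] [ 0.0002  1.     -0.0009  0.0003] F [ 0.3612 -0.2998 -4.0022] M [ 0.0388 -0.0896  0.0393] w 0.015021088610495979
```

```bash
python3 - <<'E'
from h import *
np.set_printoptions(precision=3,suppress=True)
W=pickle.load(open("w1.pkl","rb"));S=pickle.load(open("scene0.pkl","rb"));D=pickle.load(open("side0.pkl","rb"))
print("turq post",onz(W,(90,269),.16),onz(S,(203,200),.16)); print("turq head",onz(S,(179,155),.2),"foot",[onz(S,p,.004) for p in((171,206),(205,188),(237,230),(203,249))])
print("yel post",onz(S,(402,177),.16),"head",onz(S,(379,135),.2),"foot",[onz(S,p,.004) for p in((341,187),(376,168),(412,208),(380,227))])
print("fin",onz(S,(329,290),0),"blank",onz(S,(355,330),0),"brush",onz(S,(310,215),0),onz(S,(320,255),0),"oil",onz(S,(497,240),0),"dr",onz(S,(385,385),.03))
E
```

```text
turq post [ 0.322 -0.243  0.16 ] [ 0.327 -0.243  0.16 ]
turq head [ 0.215 -0.272  0.2  ] foot [array([ 0.195, -0.342,  0.004]), array([ 0.16 , -0.245,  0.004]), array([ 0.321, -0.188,  0.004]), array([ 0.353, -0.281,  0.004])]
yel post [0.392 0.216 0.16 ] head [0.284 0.194 0.2  ] foot [array([0.263, 0.116, 0.004]), array([0.225, 0.234, 0.004]), array([0.385, 0.276, 0.004]), array([0.418, 0.171, 0.004])]
fin [ 0.55  -0.011  0.   ] blank [0.662 0.016 0.   ] brush [0.327 0.007 0.   ] [ 0.452 -0.003 -0.   ] oil [0.54  0.448 0.   ] dr [0.801 0.03  0.03 ]
```

Request:
play_rows(rows=[[0,0,-8,0,0,0,0.05],[0,0,-20,0,0,0,0.05],[0,0,-35,0,0,0,0.05],[0,0,-50,0,0,0,0.05],[0,0,-65,0,0,0,0.05],[0,0,-77,0,0,0,0.05],[0,0,-86,0,0,0,0.05],[0,0,-86,0,0,0,0.05]])

```text
time: 13.8
position: [0.3991, -0.1695, 0.4073]
ee_rot: [0.001, 1.0, -0.0, 0.002]
force: [-0.9, -0.1, -3.3]
grip_width: 0.0151
```

Request:
play_rows(rows=[[4,-7,0,0,0,0,0.05],[11,-20,0,0,0,0.02,0.05],[22,-40,0,0,0,0.04,0.05],[34,-62,0,0,0,0.06,0.05],[46,-85,0,0,0,0.08,0.05],[58,-107,0,0,0,0.1,0.05],[71,-131,0,0,0,0.12,0.05],[84,-155,0,0,0,0.14,0.05],[97,-178,0,0,0,0.16,0.05],[110,-202,0,0,0,0.18,0.05],[123,-226,0,0,0,0.2,0.05],[136,-250,0,0,0,0.22,0.05],[149,-274,0,0,0,0.24,0.05],[162,-298,0,0,0,0.25,0.05],[174,-321,0,0,0,0.25,0.05],[184,-340,0,0,0,0.25,0.05],[192,-353,0,0,0,0.25,0.05],[196,-361,0,0,0,0.25,0.05],[196,-361,0,0,0,0.25,0.05],[196,-361,0,0,0,0.25,0.05]])

```text
time: 15.47
position: [0.5943, 0.1918, 0.4036]
ee_rot: [0.001, 0.992, -0.125, -0.001]
force: [0.0, -0.7, -3.7]
grip_width: 0.0149
```

```bash
python3 - <<'E'
import st
from cell import imaging
import cv2,numpy as np,pickle
o=[]
f={n:imaging.grab_frame(n) for n in("scene","side","wrist")};pickle.dump(f,open("f4.pkl","wb"))
a=cv2.resize(f["scene"]["img"][160:340,330:490],None,fx=2.5,fy=2.5,interpolation=cv2.INTER_CUBIC)
b=cv2.resize(f["wrist"]["img"],(400,300))
c=np.zeros((450,800,3),np.uint8);c[:,:400]=a;c[:300,400:]=b
cv2.imwrite("pics/p4.png",c[:,:,::-1])
E
```

```text
15.4667 [0.5943 0.1918 0.4036] [ 0.0007  0.9922 -0.125  -0.0012] F [ 0.0171 -0.7012 -3.7023] M [ 0.1075 -0.0152  0.0219] w 0.014869764372592794
```

View pics/p4.png

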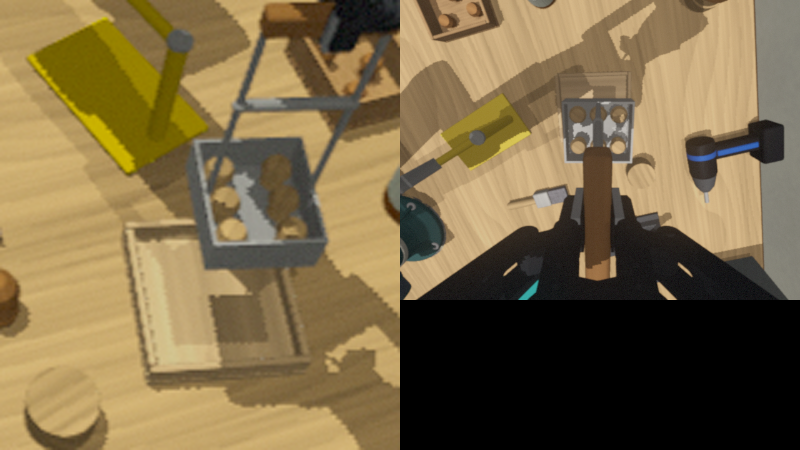

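```bash
python3 - <<'E'
from h import *
np.set_printoptions(precision=4,suppress=True)
f=pickle.load(open("f4.pkl","rb"));W=f["wrist"]
cv2.imwrite("pics/p5.png",cv2.resize(W["img"][100:290,230:400],None,fx=3,fy=3,interpolation=cv2.INTER_CUBIC)[:,:,::-1])
A,B=[onz(W,((x-400)*1.6,y*1.6),.03) for x,y in((559,73),(633,72))];d=B-A
print(A,B,np.linalg.norm(d),np.arctan2(d[1],d[0]));u=d/np.linalg.norm(d);print("ctr",(A+B)/2+.075*np.array([u[1],-u[0],0]))
S=f["scene"];p=lambda x,y:(330+x/2.5,160+y/2.5)
C=[onz(S,p(*q),.03) for q in((126,227),(147,378),(306,353))];print(C,[np.linalg.norm(C[i]-C[i+1]) for i in(0,1)],"ctr",(C[0]+C[2])/2)
for a,b in((0,1),(1,2)):
  d=C[b]-C[a];print(np.arctan2(d[1],d[0]))
E
```

```text
[0.5361 0.2826 0.03  ] [0.6841 0.2464 0.03  ] 0.15237370127578792 -0.2398830289435912
ctr [0.5923 0.1917 0.03  ]
[array([0.4993, 0.1371, 0.03  ]), array([0.6526, 0.0978, 0.03  ]), array([0.6719, 0.247 , 0.03  ])] [np.float64(0.1582537513824897), np.float64(0.1503612969034269)] ctr [0.5856 0.1921 0.03  ]
-0.25100097218727385
1.4419159950741687
```

View pics/p5.png

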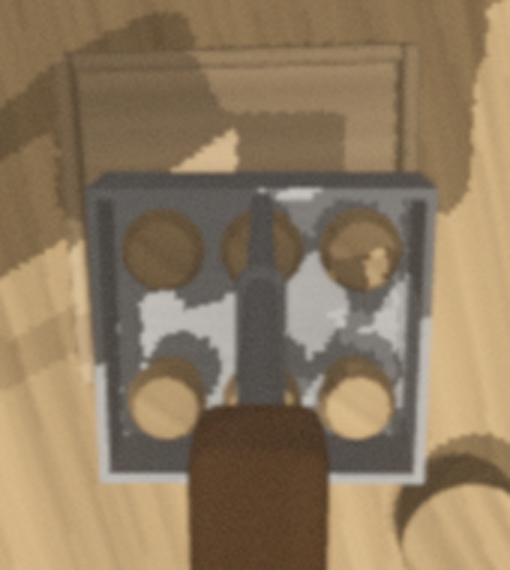

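The tray is seen from (250,117) to (369,114) in the wrist frame. Its centre is about (0.588, 0.192), yaw -0.245. I'll descend with a 6 mm correction.

Request:
play_rows(rows=[[-3,1,5,0,0,0,0.05],[-5.8,1.5,15,0,0,0,0.05],[-5.8,1.5,30,0,0,0,0.05],[-5.8,1.5,45,0,0,0,0.05],[-5.8,1.5,60,0,0,0,0.05],[-5.8,1.5,75,0,0,0,0.05],[-5.8,1.5,90,0,0,0,0.05],[-5.8,1.5,104,0,0,0,0.05],[-5.8,1.5,117,0,0,0,0.05],[-5.8,1.5,127,0,0,0,0.05],[-5.8,1.5,134,0,0,0,0.05],[-5.8,1.5,138,0,0,0,0.05],[-5.8,1.5,140,0,0,0,0.05],[-5.8,1.5,140,0,0,0,0.05]])

```text
time: 16.78
position: [0.5886, 0.1915, 0.265]
ee_rot: [-0.0, 0.992, -0.125, 0.0]
force: [0.5, -0.0, -2.7]
grip_width: 0.0149
```

```bash
python3 - <<'E'
import st
from cell import imaging
import cv2,numpy as np
f={n:imaging.grab_frame(n)["img"] for n in("scene","side")}
a=cv2.resize(f["scene"][190:340,350:490],(400,428),interpolation=cv2.INTER_CUBIC)
b=cv2.resize(f["side"][170:290,270:382],(400,428),interpolation=cv2.INTER_CUBIC)
cv2.imwrite("pics/p6.png",np.hstack([a,b])[:,:,::-1])
E
```

```text
16.7833 [0.5886 0.1915 0.265 ] [-0.0001  0.9921 -0.1253  0.0001] F [ 0.5461 -0.0299 -2.7206] M [-0.004  -0.0128 -0.0678] w 0.014911493737422805
```

View pics/p6.png

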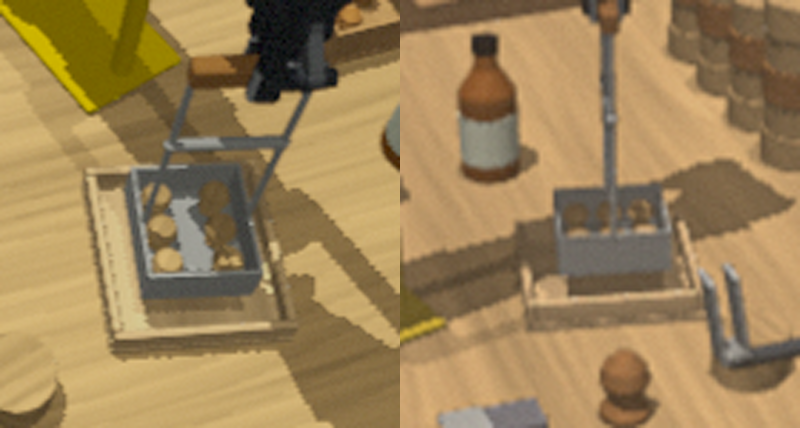

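The basket is centred over the tray: in the side view it spans 555–668 and the tray 522–705. I'll lower it gently.

Request:
play_rows(rows=[[0,0,4,0,0,0,0.05],[0,0,9,0,0,0,0.05],[0,0,14,0,0,0,0.05],[0,0,19,0,0,0,0.05],[0,0,23,0,0,0,0.05],[0,0,26,0,0,0,0.05],[0,0,28,0,0,0,0.05],[0,0,29,0,0,0,0.05],[0,0,29.5,0,0,0,0.05],[0,0,29.5,0,0,0,0.05]])

```text
time: 17.72
position: [0.5886, 0.1917, 0.2354]
ee_rot: [-0.0, 0.992, -0.125, 0.0]
force: [0.0, -0.1, -4.2]
grip_width: 0.0148
```

```bash
python3 st.py
```

```text
17.7167 [0.5886 0.1917 0.2354] [-0.0001  0.9921 -0.1251  0.0001] F [ 0.0357 -0.0779 -4.1823] M [-0.0027 -0.0043  0.0003] w 0.014758394578738262
```

Request:
play_rows(rows=[[0,0,0.4,0,0,0,0.05],[0,0,0.8,0,0,0,0.05],[0,0,1.2,0,0,0,0.05],[0,0,1.6,0,0,0,0.05],[0,0,2,0,0,0,0.05],[0,0,2,0,0,0,0.05]])

```text
time: 18.22
position: [0.5886, 0.1916, 0.2335]
ee_rot: [-0.0, 0.992, -0.125, 0.0]
force: [-0.3, -1.5, -3.0]
grip_width: 0.0153
```

```bash
python3 st.py
```

```text
18.2167 [0.5886 0.1916 0.2335] [-0.0001  0.9921 -0.1252  0.0002] F [-0.2604 -1.5188 -3.0183] M [-0.0196  0.0104  0.0271] w 0.015278761054955561
```

Request:
play_rows(rows=[[0,0,0.3,0,0,0,0.05],[0,0,0.6,0,0,0,0.05],[0,0,0.9,0,0,0,0.05],[0,0,1.2,0,0,0,0.05],[0,0,1.2,0,0,0,0.05]])

```text
time: 18.63
position: [0.5889, 0.1916, 0.2334]
ee_rot: [-0.0, 0.992, -0.125, 0.001]
force: [1.2, -0.8, 2.4]
grip_width: 0.0147
```

```bash
python3 st.py
```

```text
18.6333 [0.5889 0.1916 0.2334] [-0.0003  0.9921 -0.1253  0.001 ] F [ 1.1831 -0.8342  2.366 ] M [-0.0913  0.175  -0.0064] w 0.01473258388767186
```

The basket is down (Fz went from -3 to +2.4 N). I'll release and retreat straight up.

Request:
play_rows(rows=[[0,0,-0.4,0,0,0,0.1],[0,0,-0.4,0,0,0,0.2],[0,0,-0.4,0,0,0,0.3],[0,0,-0.4,0,0,0,0.45],[0,0,-0.4,0,0,0,0.5],[0,0,-0.4,0,0,0,0.5],[0,0,-0.4,0,0,0,0.5],[0,0,-5,0,0,0,0.5],[0,0,-15,0,0,0,0.5],[0,0,-30,0,0,0,0.5],[0,0,-50,0,0,0,0.5],[0,0,-75,0,0,0,0.5],[0,0,-100,0,0,0,0.5],[0,0,-120,0,0,0,0.5],[0,0,-120,0,0,0,0.5],[0,0,-120,0,0,0,0.5]], squeeze=20)

```text
time: 19.97
position: [0.589, 0.1918, 0.3549]
ee_rot: [-0.001, 0.992, -0.125, 0.002]
force: [-0.4, -0.3, 0.2]
grip_width: 0.0427
```

```bash
python3 - <<'E'
import st
from cell import imaging
import cv2,numpy as np
f={n:imaging.grab_frame(n)["img"] for n in("scene","side")}
a=cv2.resize(f["scene"][190:340,350:490],(400,428),interpolation=cv2.INTER_CUBIC)
b=cv2.resize(f["side"][170:290,270:382],(400,428),interpolation=cv2.INTER_CUBIC)
cv2.imwrite("pics/p7.png",np.hstack([a,b])[:,:,::-1])
E
```

```text
19.9667 [0.589  0.1918 0.3549] [-0.0009  0.9921 -0.1251  0.0024] F [-0.4297 -0.3406  0.1817] M [ 0.0532 -0.022  -0.0161] w 0.04265026387516707
```

View pics/p7.png

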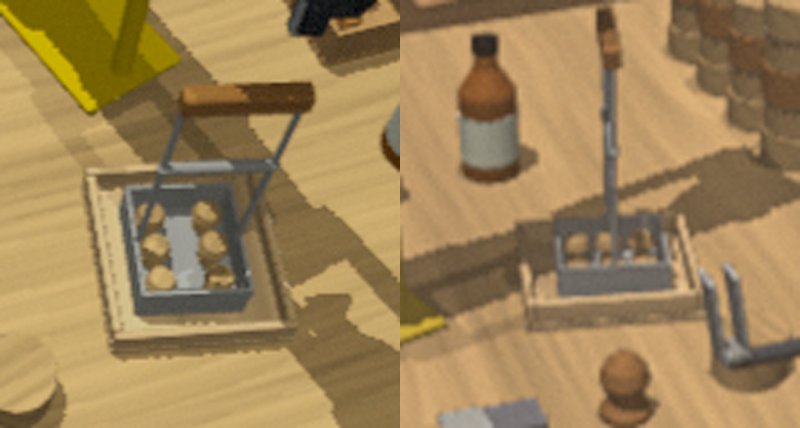

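The basket stands upright inside the tray walls (side view 555–672 within 522–705), and the gripper is well clear. Handing in.

```bash
python3 -c "
from cell import order;print(order.hand_in())"
```

```text
the job is handed in; nothing more can be done
None
```

The basket is off its hook and stands upright inside the plywood tray. The gripper has let go and is clear above it. I handed the job in at about 20 s of robot time.

- **Unhooking:** From the pictures I judged the hook head to lean about 0.19 rad towards the open front. I raised the basket level along that line in small steps, reading the force after each one. I noticed one light touch on the front plate, about 1.5 N, and eased off by 1 mm. At 74 mm up a picture showed the bar past the tips, and only then did I draw it 145 mm towards the front.
- **Setting down:** I lowered it until I felt the tray floor, with about 2.4 N upward. Then I opened the jaws and backed straight up.
- **Last checks:** The final picture shows the basket inside the tray walls. The force on the tool is near zero. The finial, oil bottle and yellow look-alike visible in that picture look unmoved.
- **Limits of the checks:** The force readings carry about 1 N of noise and were taken only at the end of each move. My two estimates of the tray centre differed by up to 7 mm, so I used a value in between.

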